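# Slide the steel tray home under the prep board

## Robot

A 7-joint arm with a two-finger parallel gripper is mounted at the origin on a cart in front of the work surface, level with it; the furniture and walls round the work are solid. World frame = base frame: x ahead of the robot, y to its left, z up, the work surface at z = 0. Lengths are in m, angles in rad, forces in N, time in s.
With the tool pointing down it reaches from about 0.35 to 0.9 m from the base axis. Payload 19.9 kg.
Tool frame: the origin (TCP) lies at the very end of the fingers, on their centre line; the grasp point (between the pads) lies 19 mm behind it; z points along the fingers, y is the line along which they close (so a half turn about z gives the same grasp; the last joint's range is limited). The gripper opens to 85 mm and grips with 20 to 120 N. Pads are 22 mm wide; open, the fingers measure 114 mm over their backs; the gripper's body (76 mm by 85 mm) begins 54 mm behind the grasp point. The pads swing forward as they close: fully open they stand 13 mm farther back than shut.
Start: joints at [1.081, 0.417, -0.01, 1.614, 0.005, 1.111, -0.053], TCP at [0.271, -0.563, 0.231] pointing down, gripper open.
Joint ranges: [-2.81, 2.81], [-0.39, 2.02], [-1.27, 1.25], [0.06, 2.57], [-1.19, 4.33], [0.19, 2], [-2.82, 2.82]. Speed limits (rad/s): [1.89, 1.89, 2.39, 2.39, 3.01, 3.01, 3.01].

## Interface

Orientations are given as [roll, pitch, yaw] about the fixed x, y, z axes, in that order (R = Rz(yaw) Ry(pitch) Rx(roll)).
In Python, from bench import manip gives the robot as it stands. The module is installed in compiled form; this text tells all that it offers.
- The arm moves only by the tool play_rows, never from a script. Its argument "rows" is a list of rows, each an object with "slide": the shift along the tool's x, y, z normalised to -1 to 1, where 1 is 600 mm, a list of three; "dr": the turn, a rotation vector about the tool's x, y, z normalised to -1 to 1, where 1 is 0.5 rad, a list of three. A call has 1 to 5 rows; each row is the pose to reach, as a shift and turn from the pose commanded when the call began, along the tool's axes at that moment; what a row does not reach only later rows make up. A row lasts 1/10 s, in which the tool goes at most 50 mm and 8.59 degrees, less where a joint would pass 70% of its speed; a pose out of reach is approached as far as the arm can. A call with a number of a shift or a turn outside -1 to 1 is refused whole. A call with a gripper value outside its range is refused whole. "jaw" is the opening, from -1 (shut) to 1 (fully open), set as the call begins (left out, the last holds). The fingers move at their own pace and stop on an object; "grip_force" is the grip in N (left out, the last holds). Time passes only in rows, so rows that repeat a pose let the fingers close. It gives the time, the measured TCP pose, the force, the opening and the grip force at its end, in the units of the state.
- manip.read_state(): the state, without advancing time (a new reading comes with each control period).
- manip.snapshot(name): name is "side" or "top" or "wrist"; returns the picture (400x640x3 uint8, red, green, blue); there is no depth.
- manip.get_calibration(name): a dict with "K" (3x3 intrinsics, pixels), "extrinsics" (4x4, takes a point from world to camera coordinates). Camera axes: x right, y up, looking along -z (the intrinsics and any distortion apply to the point x, -y, -z); pixel columns grow to the right and rows downward; lengths in m; the calibration is good to about 2 mm. A picture is of the moment at which its call begins: read the wrist's pose just before it. get_calibration takes no time and is no camera call; for the wrist camera it gives the pose at the moment of the call.
- manip.hand_in(): hands the job in; it is judged then, once.
Trained networks look in the newest picture that a camera, given by its name, has taken for a name from the list of things; names that differ only in an ending like _2 or _b are one class to them, and where a whole thing is asked for, a point or a joint stands for the part that bears it (a point fixed in the world has none). Each returns a list of dicts, best first, with "conf" (0 to 1); they miss things now and then, are a little off and sometimes report something else, mostly with a low value. They report only what shows in the picture. A call takes as long as a camera call. They do not tell look-alikes from the thing itself.
- manip.masks_of(camera, target): "region" (400x640 bool, what is visible of it) and "rect" ([left, top, width, height] in pixels, round what is visible of it).
The state is a dict: "t": time; "joint_pos": joint angles; "qvel": joint speeds; "effort": joint torques, N m; "tcp_pos": TCP position; "eef_rot": TCP orientation; "ft_force": force on the tool from outside, world axes, zero at the start; "moment": the same for the moment, N m; "grip_width": finger opening in m; "gripper_force": force on a finger pad.
Only numpy, scipy, OpenCV 4.12 (cv2) and the standard library are available. Lean on these libraries where they do the work, as an engineer would, in place of code of your own. Each camera call takes 0.05 s, during which the arm holds its last target. There are 200 camera calls.

## Task

Push the steel tray along the worktop into the open bay under the wooden prep board, fully home against the stop inside. The salt pot stands in the way: first slide it sideways towards the wall, well clear of the tray's path, so that the tray can also be drawn out again later. Only push with the fingers: do not lift, carry or tip the tray or the pot, and leave the garlic, the mug and the spice jar where they are.

Things in the scene. Friction and masses are not known exactly. Their poses are not given: they have to be found in the camera images.
- prep_board: Fixed wooden prep board, 200 mm (its x) by 300 mm (its y), top face 68 mm above the worktop, on two side rails. Origin: centre of its underside, on the worktop; its +x side faces the wall. Under it an empty bay runs along its y axis, centred on x = 0: 116 mm wide, 50 mm high, open at the board's -y end. A stop batten crosses the bay with its near face at y = +11 mm.
- bay_mouth (a point): Middle of the bay's open end at worktop height (board frame x = 0, y = -150 mm); axes as the board's. The last 30 mm of the rails here flare to about 14 mm wider on each side. The tray's path is the strip in front of it along the board's -y axis, as wide as the tray.
- tray: Loose open steel tray, 108 mm (its x) by 176 mm (its y) by 45 mm high, straight 3 mm walls, corners rounded to 12 mm, about 0.35 kg. Origin: centre of its underside. It goes into the bay +y end first, axes parallel to the board's; home against the stop its origin lies at x = 0, y = -77 mm in the board's frame, and its -y end stands 15 mm proud of the board's edge.
- pot: Loose round pale green salt pot with a flat lid, 72 mm in diameter, 66 mm high, about 0.3 kg. Origin: centre of its underside. It starts in the tray's path, between the tray and the mouth.
- garlic: Loose garlic bulb, 56 mm across and 56 mm high, lying on top of the prep board. Origin: its underside.
- mug: Loose white mug, 82 mm in diameter, 94 mm high, on the worktop beyond the tray's path, towards the wall. Origin: its underside, near the middle of mug and handle.
- jar: Loose spice jar with a dark cap, 45 mm in diameter, 105 mm high, on the worktop beyond the tray's path, towards the wall. Origin: centre of its underside.
There are look-alikes about, which are no part of the job. Leave any orange look-alike of the pot alone.

How it is judged:
By the outcome, as a careful person would: the job done as asked, in the order asked, and still so for the second after the job is handed in, with the robot touching nothing.
It also fails if it takes over 61 s, if anything falls off the work surface, if the arm or the gripper's body presses on something with over 40 N, if the wrist force passes 120 N, or if a joint passes its speed limit or range.

## Working session

There is one attempt and no reset: what is moved stays moved. The work goes in short steps, Python scripts to look and compute and a tool call to move; the robot and the scene stay as the last step left them, time stands still between calls to the robot, and variables do not carry over. Pictures are saved under pics/ and viewed, at most 10 in all, crops included, and the job is handed in when it is done.

Besides the shell and the picture viewer there is one more tool, called after ">>>" as name([rows], argument=value, ...), one row to a line, values as JSON. play_rows: Moves the arm, as the interface text tells. Its arguments: {"type":"object","properties":{"rows":{"type":"array"},"jaw":{"type":"number"},"grip_force":{"type":"number"}},"required":["rows"]}

```bash
mkdir -p pics; cat > h.py <<'E'
import numpy as np, cv2
from bench import manip
def cal(n):
    c=manip.get_calibration(n); return np.array(c["K"]),np.array(c["extrinsics"]),c
def proj(n,P):
    K,E,_=cal(n); P=np.atleast_2d(P); c=P@E[:3,:3].T+E[:3,3]; c=c*[1,-1,-1]; p=c@K.T; return p[:,:2]/p[:,2:]
def ray(n,uv):
    K,E,_=cal(n); d=np.linalg.inv(K)@[uv[0],uv[1],1]; d=d*[1,-1,-1]; R=E[:3,:3]; return -R.T@E[:3,3], R.T@d
def atz(n,uv,z):
    o,d=ray(n,uv); return o+d*(z-o[2])/d[2]
def save(n,f):
    im=manip.snapshot(n); cv2.imwrite(f,im[:,:,::-1]); return im
E
python3 - <<'E'
from h import *
s=manip.read_state(); print(s)
for n in("top","side"):
    save(n,f"pics/{n}0.png"); print(n,cal(n)[2].keys(), cal(n)[0].round(1).tolist(), ray(n,(320,200)))
    for t in("prep_board","tray","pot","garlic","mug","jar"):
        for m in manip.masks_of(n,t):
            ys,xs=np.nonzero(m["region"]); print(n,t,round(m["conf"],2),np.round(m["rect"]),xs.mean().round(1),ys.mean().round(1),atz(n,(xs.mean(),ys.mean()),0.05).round(3))
E
```

```text
{'t': 0.0, 'joint_pos': array([ 1.08048596,  0.41799109, -0.01030435,  1.61417134,  0.00469028,
        1.11069241, -0.05298117]), 'qvel': array([ 0.00145541, -0.00062631,  0.00015105,  0.00047224,  0.00071681,
        0.00130791, -0.00150438]), 'effort': array([-3.31728006e-04, -8.64463806e+01,  6.78677335e-01, -4.34907782e+01,
        1.90874602e-02,  7.37158261e-03, -5.78219124e-05]), 'tcp_pos': array([ 0.2710272 , -0.56279374,  0.23065077]), 'eef_rot': array([-3.14035716e+00,  8.27423185e-05,  4.48834394e-01]), 'ft_force': array([-0.55109824,  0.45581786,  0.19837101]), 'moment': array([-0.00830286, -0.00347433,  0.01370126]), 'gripper_force': 0.0, 'grip_width': 0.08545233392823375}
top dict_keys(['K', 'extrinsics']) [[430.2, 0.0, 316.1], [0.0, 430.2, 202.2], [0.0, 0.0, 1.0]] (array([0.42926309, 0.09996477, 1.35850612]), array([ 0.16135192, -0.06023382, -0.98511178]))
top prep_board 0.93 [167. 215. 105.  71.] 218.7 248.5 [0.501 0.328 0.05 ]
top tray 0.89 [353. 231.  62.  34.] 383.6 246.6 [ 0.496 -0.171  0.05 ]
top pot 0.97 [299. 234.  27.  22.] 311.9 243.4 [0.51  0.048 0.05 ]
top
[... 257 characters left out ...]
01 0.214 0.05 ]
side dict_keys(['K', 'extrinsics']) [[411.2, 0.0, 320.6], [0.0, 411.2, 208.0], [0.0, 0.0, 1.0]] (array([0.60409314, 1.30897523, 0.57919512]), array([ 0.01954233, -0.94410522, -0.32963684]))
side prep_board 0.82 [325. 240.  83.  70.] 364.6 270.0 [0.504 0.347 0.05 ]
side tray 0.69 [340. 195.  30.  29.] 355.4 208.0 [ 0.502 -0.124  0.05 ]
side pot 0.93 [346. 218.  21.  20.] 354.9 227.8 [0.514 0.064 0.05 ]
side pot 0.8 [328. 184.  17.  13.] 337.4 189.6 [ 0.565 -0.343  0.05 ]
side garlic 0.89 [351. 258.  21.  22.] 362.0 269.0 [0.511 0.342 0.05 ]
side mug 0.87 [267. 200.  37.  31.] 289.6 212.0 [ 0.741 -0.07   0.05 ]
side jar 0.92 [281. 225.  17.  40.] 292.5 244.1 [0.708 0.197 0.05 ]
```

```bash
python3 - <<'E'
import cv2,numpy as np
a=cv2.imread("pics/top0.png")[140:310,140:490]; b=cv2.imread("pics/side0.png")[150:330,220:480]
cv2.imwrite("pics/t1.png",cv2.resize(a,(798,388),interpolation=cv2.INTER_CUBIC));cv2.imwrite("pics/s1.png",cv2.resize(b,None,fx=3,fy=3,interpolation=cv2.INTER_CUBIC))
E
```

```text
(no output)
```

View pics/t1.png

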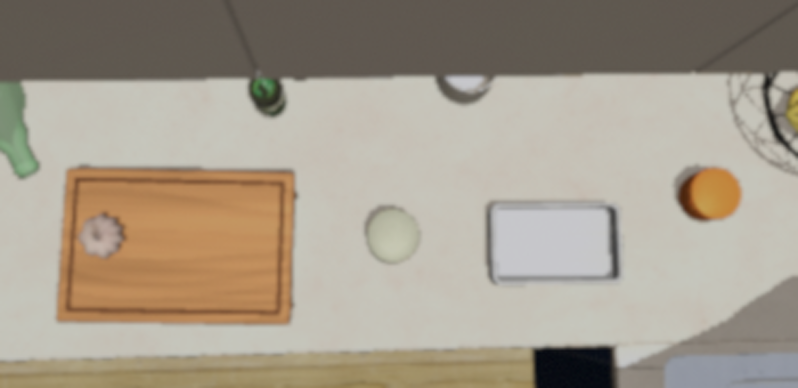

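View pics/s1.png

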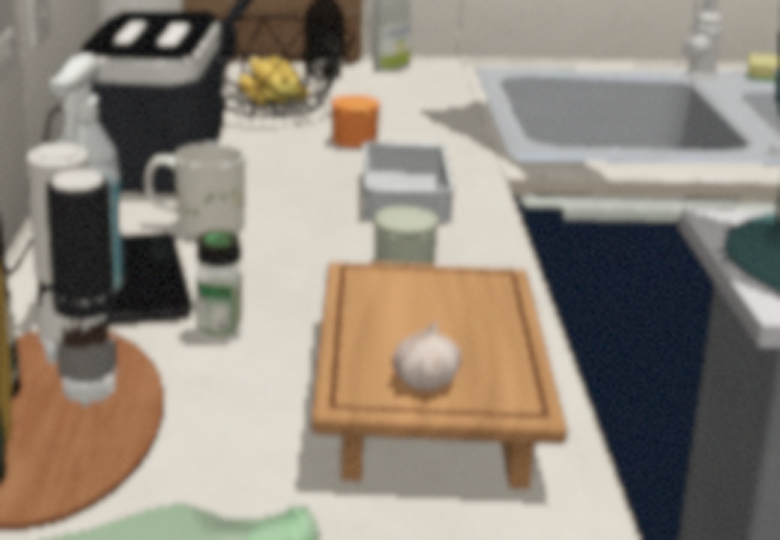

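The top and side views show the pot between the tray and the board's open end, with the wall on the +x side. The orange look-alike is at the right. I'll move the hand to the -x side of the pot and take wrist views on the way.

>>> play_rows([
  {"slide": [0.325, -0.256, -0.033], "dr": [0, 0, 0.898]},
  {"slide": [0.325, -0.256, -0.033], "dr": [0, 0, 0.898]},
  {"slide": [0.325, -0.256, -0.033], "dr": [0, 0, 0.898]},
  {"slide": [0.325, -0.256, -0.033], "dr": [0, 0, 0.898]},
  {"slide": [0.325, -0.256, -0.033], "dr": [0, 0, 0.898]},
], jaw=0.1)

```text
t: 1.2
tcp_pos: [0.3779, -0.3442, 0.2509]
eef_rot: [3.141, -0.0, -0.001]
ft_force: [1.6, -0.4, 0.2]
grip_width: 0.0471
gripper_force: 0.0
```

>>> play_rows([
  {"slide": [0, -0.25, 0], "dr": [0, 0, 0]},
  {"slide": [0, -0.25, 0], "dr": [0, 0, 0]},
  {"slide": [0, -0.25, 0], "dr": [0, 0, 0]},
  {"slide": [0, -0.25, 0], "dr": [0, 0, 0]},
  {"slide": [0, -0.25, 0], "dr": [0, 0, 0]},
])

```text
t: 1.7
tcp_pos: [0.3776, -0.1955, 0.251]
eef_rot: [3.141, -0.001, 0.002]
ft_force: [0.0, -0.7, -0.4]
grip_width: 0.047
gripper_force: 0.0
```

```bash
python3 - <<'E'
from h import *
s=manip.read_state(); print(s["t"],s["tcp_pos"],s["eef_rot"],s["joint_pos"].round(2),s["grip_width"])
save("wrist","pics/w0.png"); print(ray("wrist",(320,200)))
for t in("tray","pot","prep_board"):
    for m in manip.masks_of("wrist",t): print(t,m["conf"],m["rect"])
E
```

```text
1.7 [ 0.37757089 -0.19550828  0.25098099] [ 3.14098751e+00 -7.64917208e-04  1.62323636e-03] [ 0.56  0.03 -0.16  2.05  0.01  1.05 -1.17] 0.047021554642805184
(array([ 0.44862215, -0.19599798,  0.39359223]), array([-0.28188254, -0.00614615, -0.95946549]))
tray 0.72 [215.2, 2.6, 172.4, 117.0]
pot 0.91 [43.7, 5.6, 100.7, 82.2]
pot 0.72 [461.4, 0.0, 96.5, 45.5]
prep_board 0.61 [0.0, 117.1, 24.2, 19.3]
```

View pics/w0.png

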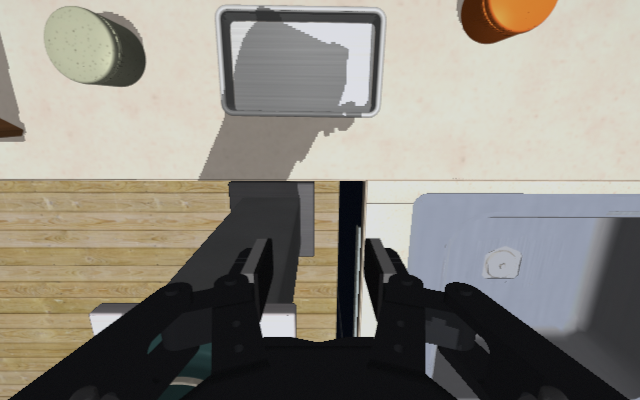

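The wrist view shows the tray whole (columns 217–384, rows 5–117) and the pale pot (44–144, 6–88). The worktop's front edge is at row 180. Next I'll look at the pot and the board's mouth.

>>> play_rows([
  {"slide": [-0.01, -0.43, 0], "dr": [0, 0, 0]},
  {"slide": [-0.01, -0.43, 0], "dr": [0, 0, 0]},
  {"slide": [-0.01, -0.43, 0], "dr": [0, 0, 0]},
  {"slide": [-0.01, -0.43, 0], "dr": [0, 0, 0]},
  {"slide": [-0.01, -0.43, 0], "dr": [0, 0, 0]},
])

```text
t: 2.4
tcp_pos: [0.3715, 0.0552, 0.2507]
eef_rot: [-3.141, -0.0, -0.002]
ft_force: [0.7, -0.7, -0.2]
grip_width: 0.0469
gripper_force: 0.0
```

>>> play_rows([
  {"slide": [0, 0, 0], "dr": [0, 0, 0]},
  {"slide": [0, 0, 0], "dr": [0, 0, 0]},
  {"slide": [0, 0, 0], "dr": [0, 0, 0]},
])

```text
t: 2.7
tcp_pos: [0.3718, 0.0527, 0.2504]
eef_rot: [-3.141, 0.001, -0.002]
ft_force: [-0.5, -0.1, -0.1]
grip_width: 0.0469
gripper_force: 0.0
```

```bash
cat > fit.py <<'E'
from h import *
from scipy.optimize import minimize
def box(p,w,l,h,cr=0):
    x,y,a=p[:3]; P=[]
    for sx,sy in((1,1),(-1,1),(-1,-1),(1,-1)):
        for t in np.linspace(0,np.pi/2,5 if cr else 1):
            t2=t+np.arctan2(sy,sx)-np.pi/4; P.append([sx*(w/2-cr)+cr*np.cos(t2),sy*(l/2-cr)+cr*np.sin(t2)])
    P=np.array(P)@np.array([[np.cos(a),np.sin(a)],[-np.sin(a),np.cos(a)]])+[x,y]
    return np.vstack([np.c_[P,0*P[:,0]+z] for z in h])
def hullmask(K,E,P):
    c=(P@E[:3,:3].T+E[:3,3])*[1,-1,-1]; q=c@K.T; q=q[:,:2]/q[:,2:]
    m=np.zeros((400,640),np.float32)
    cv2.fillConvexPoly(m,cv2.convexHull((q*256).round().astype(np.int32)),1.,cv2.LINE_8,8); return m
def fit(views,shape,p0,scale):
    # views: (K,E,mask)
    def cost(p): return sum(np.abs(hullmask(K,E,shape(p))-m).sum()/m.sum() for K,E,m in views)
    best=None
    for k in range(3):
        s=np.vstack([p0]+[np.array(p0)+np.eye(len(p0))[i]*scale[i]*(-1)**k for i in range(len(p0))])
        r=minimize(cost,p0,method="Nelder-Mead",options=dict(initial_simplex=s,xatol=1e-4,fatol=1e-4,maxiter=400))
        if best is None or r.fun<best.fun: best=r
        p0=best.x
    return best.x,best.fun
E
python3 - <<'E'
from h import *
s=manip.read_state(); print(s["t"],s["tcp_pos"],s["eef_rot"])
import pickle
K,E,_=cal("wrist"); save("wrist","pics/w1.png")
D={}
for t in("pot","prep_board"):
    D[t]=manip.masks_of("wrist",t)
    for m in D[t]: print(t,m["conf"],m["rect"])
o,d=ray("wrist",(320,0));print(atz("wrist",(320,0),0))
pickle.dump((K,E,D),open("w1.pkl","wb"))
E
```

```text
2.7 [0.3718306  0.05273978 0.25042087] [-3.14141437e+00  5.22913642e-04 -2.16043197e-03]
pot 0.67 [293.6, 0.0, 65.5, 83.3]
prep_board 0.73 [0.0, 0.0, 219.3, 154.6]
[0.56620445 0.05104274 0.        ]
```

View pics/w1.png

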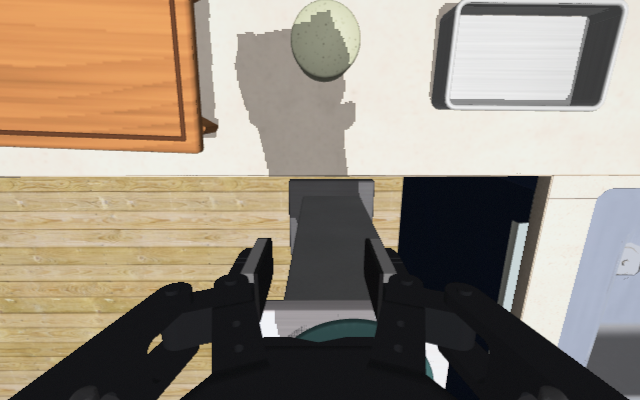

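The pot shows at (325, 41). The board's near corner is at (203, 152), with the rail flare at (215, 127), and the tray is at right. Now I'll fit poses.

```bash
cat > m.py <<'E'
from fit import *
import pickle
K1,E1,D=pickle.load(open("w1.pkl","rb"))
V={}
for n in("top","side"):
    manip.snapshot(n)
    for t in("prep_board","tray","pot"):
        for m in manip.masks_of(n,t)[:1]:
            V.setdefault(t,{})[n]=(cal(n)[0],cal(n)[1],m["region"].astype(np.float32)); print(n,t,m["conf"],m["rect"])
for t in D: V[t]["w1"]=(K1,E1,D[t][0]["region"].astype(np.float32))
manip.snapshot("wrist");Kw,Ew,_=cal("wrist")
for m in manip.masks_of("wrist","tray")[:1]: V["tray"]["w1"]=(Kw,Ew,m["region"].astype(np.float32)); print("wrist tray",m["conf"],m["rect"])
def cyl(p):
    a=np.linspace(0,2*np.pi,40,endpoint=False); c=np.c_[p[0]+.036*np.cos(a),p[1]+.036*np.sin(a)]
    return np.vstack([np.c_[c,0*a+z] for z in(0,p[2])])
for ks in(("top","w1"),("top","side","w1"),("w1",)):
    g=lambda t:[V[t][k] for k in ks if k in V[t]]
    print(ks)
    print(" board",*fit(g("prep_board"),lambda p:box(p,.2,.3,(p[3]-.018,p[3])),[.5,.33,-.03,.068],[.01,.01,.03,.01]))
    print(" tray",*fit(g("tray"),lambda p:box(p,.108,.176,(0,p[3]),.012),[.495,-.17,-.02,.045],[.01,.01,.03,.01]))
    print(" pot",*fit(g("pot"),cyl,[.512,.05,.066],[.01,.01,.01]))
E
python3 m.py
```

```text
top prep_board 0.91 [166.4, 215.3, 102.1, 67.7]
top tray 0.61 [354.3, 231.1, 60.6, 33.4]
top pot 0.71 [303.4, 232.3, 21.1, 24.2]
side prep_board 0.68 [338.3, 195.0, 33.7, 30.3]
side tray 0.9 [339.8, 195.7, 31.0, 27.6]
side pot 0.76 [342.2, 215.9, 25.2, 22.7]
wrist tray 0.93 [431.7, 1.1, 197.6, 112.0]
('top', 'w1')
 board [ 0.50482492  0.33012344 -0.0384475   0.05734257] 0.11686237156391144
 tray [ 0.49819925 -0.17545463 -0.0173847   0.04463482] 0.03343748673796654
 pot [0.51496933 0.0453945  0.0478238 ] 0.18328486382961273
('top', 'side', 'w1')
 board [0.51885133 0.26893812 0.0186634  0.23214862] 4.411623954772949
 tray [ 0.49795933 -0.17636356 -0.00705812  0.04420625] 0.309356689453125
 pot [0.5137535  0.04483848 0.05901317] 0.6498566269874573
('w1',)
 board [ 0.50581105  0.33119304 -0.03811394  0.06432926] 0.009977864101529121
 tray [ 0.49917939 -0.17689561 -0.01174901  0.04338747] 0.003135588951408863
 pot [0.51510549 0.04566219 0.04847944] 0.016225827857851982
```

>>> play_rows([
  {"slide": [0.105, 0.012, 0.08], "dr": [0, 0, 0]},
  {"slide": [0.105, 0.012, 0.16], "dr": [0, 0, 0]},
  {"slide": [0.105, 0.012, 0.24], "dr": [0, 0, 0]},
  {"slide": [0.105, 0.012, 0.32], "dr": [0, 0, 0]},
  {"slide": [0.105, 0.012, 0.38], "dr": [0, 0, 0]},
])

```text
t: 3.85
tcp_pos: [0.4346, 0.0468, 0.0217]
eef_rot: [-3.141, -0.0, -0.0]
ft_force: [2.4, 0.0, 1.2]
grip_width: 0.0468
gripper_force: 0.0
```

>>> play_rows([
  {"slide": [0, 0, 0.012], "dr": [0, 0, 0]},
  {"slide": [0, 0, 0.012], "dr": [0, 0, 0]},
  {"slide": [0.02, 0, 0.012], "dr": [0, 0, 0]},
  {"slide": [0.04, 0, 0.012], "dr": [0, 0, 0]},
  {"slide": [0.055, 0, 0.012], "dr": [0, 0, 0]},
])

```text
t: 4.35
tcp_pos: [0.4705, 0.0466, 0.0183]
eef_rot: [-3.141, -0.004, -0.001]
ft_force: [0.4, 0.2, -0.7]
grip_width: 0.0472
gripper_force: 0.0
```

```bash
python3 - <<'E'
from h import *
s=manip.read_state(); print(s["t"],s["tcp_pos"],s["eef_rot"],s["ft_force"])
save("wrist","pics/w2.png")
for m in manip.masks_of("wrist","pot"): print(m["conf"],m["rect"])
E
```

```text
4.35 [0.47046628 0.04655185 0.01833966] [-3.14146825e+00 -3.94877640e-03 -9.51611377e-04] [ 0.36181148  0.21252067 -0.66723645]
0.88 [224.7, 92.0, 196.0, 198.1]
```

View pics/w2.png

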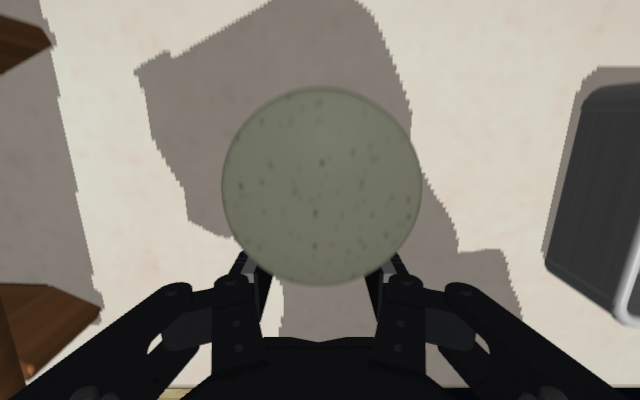

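The pot is centred between the fingers at (321, 187), and both rail flares show at left. Now I'll push it towards the wall.

>>> play_rows([
  {"slide": [0.02, 0, 0], "dr": [0, 0, 0]},
  {"slide": [0.045, 0, 0], "dr": [0, 0, 0]},
  {"slide": [0.07, 0, 0], "dr": [0, 0, 0]},
  {"slide": [0.095, 0, 0], "dr": [0, 0, 0]},
  {"slide": [0.12, 0, 0], "dr": [0, 0, 0]},
])

```text
t: 4.95
tcp_pos: [0.5399, 0.0466, 0.0164]
eef_rot: [3.141, 0.001, -0.0]
ft_force: [-4.9, 1.1, 5.1]
grip_width: 0.0466
gripper_force: 3.0
```

>>> play_rows([
  {"slide": [0.025, 0, 0], "dr": [0, 0, 0]},
  {"slide": [0.05, 0, 0], "dr": [0, 0, 0]},
  {"slide": [0.075, 0, 0], "dr": [0, 0, 0]},
  {"slide": [0.095, 0, 0], "dr": [0, 0, 0]},
  {"slide": [0.105, 0, 0], "dr": [0, 0, 0]},
])

```text
t: 5.45
tcp_pos: [0.6032, 0.0466, 0.0163]
eef_rot: [-3.142, 0.001, -0.0]
ft_force: [-5.5, 0.7, 3.6]
grip_width: 0.0467
gripper_force: 3.2
```

>>> play_rows([
  {"slide": [0, 0, 0], "dr": [0, 0, 0]},
  {"slide": [-0.03, 0, 0], "dr": [0, 0, 0]},
  {"slide": [-0.08, 0, 0], "dr": [0, 0, 0]},
  {"slide": [-0.12, 0, -0.02], "dr": [0, 0, 0]},
  {"slide": [-0.16, 0, -0.06], "dr": [0, 0, 0]},
])

```text
t: 5.95
tcp_pos: [0.5043, 0.0465, 0.0515]
eef_rot: [3.141, 0.003, 0.0]
ft_force: [-0.3, 0.4, 1.6]
grip_width: 0.0471
gripper_force: 0.0
```

>>> play_rows([
  {"slide": [-0.02, 0, -0.08], "dr": [0, 0, 0]},
  {"slide": [-0.03, -0.02, -0.16], "dr": [0, 0, 0]},
  {"slide": [-0.04, -0.05, -0.24], "dr": [0, 0, 0]},
  {"slide": [-0.04, -0.08, -0.28], "dr": [0, 0, 0]},
  {"slide": [-0.04, -0.08, -0.28], "dr": [0, 0, 0]},
])

```text
t: 6.45
tcp_pos: [0.4836, 0.0972, 0.2241]
eef_rot: [-3.141, -0.006, 0.002]
ft_force: [0.9, -1.0, -0.6]
grip_width: 0.0468
gripper_force: 0.0
```

```bash
cat > m2.py <<'E'
from fit import *
s=manip.read_state(); print(s["t"],s["tcp_pos"],s["eef_rot"],s["ft_force"])
import sys; save("wrist","pics/%s.png"%sys.argv[1]); K,E,_=cal("wrist")
def cyl(p):
    a=np.linspace(0,2*np.pi,40,endpoint=False); c=np.c_[p[0]+.036*np.cos(a),p[1]+.036*np.sin(a)]
    return np.vstack([np.c_[c,0*a+z] for z in(0,p[2])])
for t,sh,p0,sc in(("prep_board",lambda p:box(p,.2,.3,(.05,.068)),[.506,.331,-.038],[.01,.01,.03]),
  ("tray",lambda p:box(p,.108,.176,(0,.045),.012),[.499,-.177,-.012],[.01,.01,.03]),("pot",cyl,[.64,.046,.066],[.01,.01,.01])):
    for m in manip.masks_of("wrist",t)[:2]: print(t,m["conf"],m["rect"],*fit([(K,E,m["region"].astype(np.float32))],sh,p0,sc))
E
python3 m2.py w3
```

```text
6.45 [0.48363672 0.09716825 0.22410454] [-3.14090050e+00 -6.48376072e-03  2.49749791e-03] [ 0.93020999 -1.04879139 -0.58337372]
prep_board 0.93 [0.0, 52.8, 254.6, 204.9] [ 0.50352433  0.3268635  -0.039099  ] 0.03360866382718086
tray 0.7 [465.5, 112.0, 174.5, 104.2] [ 0.49815157 -0.1776517  -0.01212863] 0.008750148117542267
pot 0.78 [335.7, 0.1, 80.7, 67.1] [0.6421732  0.04342067 0.04907011] 0.014750643633306026
```

View pics/w3.png

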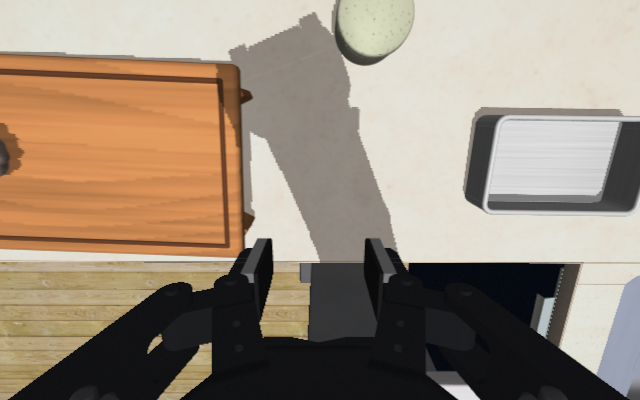

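The pot now stands upright at (375, 25), about (0.641, 0.044), well clear. I'll check the mouth from the board's edges: top face corners at about (239, 65) and (243, 254), flare tips at (252, 97) and (254, 213).

```bash
python3 - <<'E'
from h import *
for uv in((239,65),(243,254)): print(uv,atz("wrist",uv,.068).round(4))
for uv in((252,97),(254,213)): print(uv,atz("wrist",uv,.03).round(4),atz("wrist",uv,.05).round(4))
for p in([.506,.331,-.038],[.5035,.327,-.039],[.5058,.331,-.038]):
    c,s=np.cos(p[2]),np.sin(p[2]);R=np.array([[c,-s],[s,c]])
    P=[np.r_[p[:2]+R@[x,-.15],.068] for x in(.1,-.1)]
    print(np.round(P,4).tolist(),proj("wrist",P).round(1).tolist())
g=cv2.cvtColor(cv2.imread("pics/w3.png"),cv2.COLOR_BGR2HSV)
# board far/near long edges and mouth edge lines by saturation threshold
m=(g[:,:,1]>90)&(g[:,:,0]<25)
top=[(c,np.nonzero(m[:150,c])[0].min()) for c in range(20,230,5)]
right=[(np.nonzero(m[r,100:300])[0].max()+100,r) for r in list(range(105,205,5))]
print(right)
for L in(top,right):
    P=np.array([atz("wrist",q,.068)[:2] for q in L]); v=cv2.fitLine(P.astype(np.float32),cv2.DIST_HUBER,0,.001,.001).ravel(); print(v)
E
```

```text
(239, 65) [0.5939 0.166  0.068 ]
(243, 254) [0.4057 0.1756 0.068 ]
(252, 97) [0.5681 0.1639 0.03  ] [0.5672 0.1597 0.05  ]
(254, 213) [0.4394 0.1695 0.03  ] [0.4463 0.165  0.05  ]
[[0.6002, 0.1773, 0.068], [0.4004, 0.1849, 0.068]] [[225.9, 57.4], [234.8, 258.5]]
[[0.5976, 0.1732, 0.068], [0.3977, 0.181, 0.068]] [[230.7, 60.6], [238.5, 260.7]]
[[0.6, 0.1773, 0.068], [0.4002, 0.1849, 0.068]] [[225.9, 57.6], [234.8, 258.7]]
[(np.int64(240), 105), (np.int64(240), 110), (np.int64(240), 115), (np.int64(240), 120), (np.int64(240), 125), (np.int64(240), 130), (np.int64(240), 135), (np.int64(241), 140), (np.int64(241), 145), (np.int64(241), 150), (np.int64(241), 155), (np.int64(241), 160), (np.int64(241), 165), (np.int64(241), 170), (np.int64(242), 175), (np.int64(242), 180), (np.int64(242), 185), (np.int64(242), 190), (np.int64(242), 195), (np.int64(242), 200)]
[0.04169371 0.9991304  0.59866655 0.27039504]
[ 0.99887496 -0.04742153  0.5127379   0.16999911]
```

>>> play_rows([
  {"slide": [0, 0.333, 0], "dr": [0, 0, -1]},
  {"slide": [0, 0.333, 0], "dr": [0, 0, -1]},
  {"slide": [0, 0.333, 0], "dr": [0, 0, -1]},
  {"slide": [0, 0.333, 0], "dr": [0, 0, -1]},
  {"slide": [0, 0.333, 0], "dr": [0, 0, -1]},
], jaw=0.25)

```text
t: 7.15
tcp_pos: [0.4814, -0.1084, 0.2191]
eef_rot: [-3.14, 0.002, 0.502]
ft_force: [0.0, -0.5, -0.3]
grip_width: 0.0535
gripper_force: 0.0
```

>>> play_rows([
  {"slide": [-0.145, 0.3, 0], "dr": [0, 0, -1]},
  {"slide": [-0.145, 0.3, 0], "dr": [0, 0, -1]},
  {"slide": [-0.145, 0.3, 0], "dr": [0, 0, -1]},
  {"slide": [-0.145, 0.3, 0], "dr": [0, 0, -1]},
  {"slide": [-0.145, 0.3, 0], "dr": [0, 0, -1]},
])

```text
t: 7.65
tcp_pos: [0.4903, -0.3107, 0.2183]
eef_rot: [-3.139, 0.001, 0.997]
ft_force: [-0.1, 1.5, 0.6]
grip_width: 0.0534
gripper_force: 0.0
```

>>> play_rows([
  {"slide": [0, 0, 0], "dr": [0, 0, -1]},
  {"slide": [0, 0, 0], "dr": [0, 0, -1]},
  {"slide": [0, 0, 0], "dr": [0, 0, -1]},
  {"slide": [0, 0, 0], "dr": [0, 0, -1]},
  {"slide": [0, 0, 0], "dr": [0, 0, -1]},
])

```text
t: 8.15
tcp_pos: [0.4917, -0.3049, 0.219]
eef_rot: [-3.14, -0.001, 1.5]
ft_force: [0.1, -0.4, 0.3]
grip_width: 0.0535
gripper_force: 0.0
```

>>> play_rows([
  {"slide": [0, 0, 0], "dr": [0, 0, 0]},
  {"slide": [0, 0, 0], "dr": [0, 0, 0]},
])

```text
t: 8.35
tcp_pos: [0.4923, -0.3048, 0.2199]
eef_rot: [-3.141, -0.0, 1.498]
ft_force: [0.4, -0.3, -0.8]
grip_width: 0.0532
gripper_force: 0.0
```

```bash
python3 m2.py w4; python3 - <<'E'
from h import *
print(atz("top",(451.8,225.3),.06))
manip.snapshot("top"); 
for m in manip.masks_of("top","pot"): ys,xs=np.nonzero(m["region"]); print(m["conf"],m["rect"],atz("top",(xs.mean(),ys.mean()),.05))
E
```

```text
8.35 [ 0.49227109 -0.30478216  0.21991946] [-3.14093890e+00 -3.81945005e-04  1.49804217e+00] [ 0.39200965 -0.31232558 -0.77068263]
tray 0.84 [253.0, 0.0, 121.2, 145.8] [ 0.49986525 -0.17590979 -0.01464221] 0.005458584520965815
pot 0.92 [347.9, 211.5, 71.6, 71.0] [0.64  0.046 0.066] 1.0
[ 0.55686404 -0.38423679  0.06      ]
0.82 [300.9, 188.2, 24.3, 30.3] [0.63784279 0.04792501 0.05      ]
0.58 [439.5, 215.2, 13.0, 19.7] [ 0.56127866 -0.36195619  0.05      ]
```

>>> play_rows([
  {"slide": [0.005, 0.008, 0.08], "dr": [0, 0, -0.06]},
  {"slide": [0.005, 0.008, 0.16], "dr": [0, 0, -0.06]},
  {"slide": [0.005, 0.008, 0.24], "dr": [0, 0, -0.06]},
  {"slide": [0.005, 0.008, 0.31], "dr": [0, 0, -0.06]},
  {"slide": [0.005, 0.008, 0.34], "dr": [0, 0, -0.06]},
])

```text
t: 9.15
tcp_pos: [0.4957, -0.3011, 0.0126]
eef_rot: [-3.138, -0.002, 1.53]
ft_force: [-0.3, 0.3, 1.2]
grip_width: 0.0535
gripper_force: 0.0
```

>>> play_rows([
  {"slide": [0, 0, 0], "dr": [0, 0, 0]},
  {"slide": [0.015, 0, 0], "dr": [0, 0, 0]},
  {"slide": [0.03, 0, 0], "dr": [0, 0, 0]},
  {"slide": [0.04, 0, 0], "dr": [0, 0, 0]},
  {"slide": [0.05, 0, 0], "dr": [0, 0, 0]},
])

```text
t: 9.65
tcp_pos: [0.4992, -0.272, 0.0175]
eef_rot: [3.14, 0.001, 1.53]
ft_force: [-0.6, -3.8, 3.9]
grip_width: 0.0532
gripper_force: 1.8
```

>>> play_rows([
  {"slide": [0.01, 0, 0], "dr": [0, 0, 0]},
  {"slide": [0.025, -0.001, 0], "dr": [0, 0, 0]},
  {"slide": [0.05, -0.003, 0], "dr": [0, 0, 0]},
  {"slide": [0.075, -0.005, 0], "dr": [0, 0, 0]},
  {"slide": [0.1, -0.007, 0], "dr": [0, 0, 0]},
])

```text
t: 10.15
tcp_pos: [0.4969, -0.2107, 0.0164]
eef_rot: [3.142, -0.0, 1.53]
ft_force: [-0.0, -3.7, 3.6]
grip_width: 0.0532
gripper_force: 2.0
```

```bash
python3 m2.py w5; cat > m3.py <<'E'
from fit import *
ts=[]
for n in("top","side"):
    manip.snapshot(n); 
    for m in manip.masks_of(n,"tray")[:1]:
        K,E,_=cal(n); print(n,m["conf"],m["rect"],*fit([(K,E,m["region"].astype(np.float32))],lambda p:box(p,.108,.176,(0,.045),.012),[.495,manip.read_state()["tcp_pos"][1]+.1,-.03],[.01,.01,.03]))
E
python3 m3.py
```

```text
10.15 [ 0.49692342 -0.21073609  0.01643249] [ 3.14150752e+00 -3.90932724e-05  1.52998257e+00] [-0.00458865 -3.65082847  3.59653616]
prep_board 0.37 [147.9, 0.0, 327.5, 260.7] [ 0.50641667  0.33141667 -0.039875  ] 1.0
tray 0.8 [147.5, 0.0, 326.8, 259.8] [ 0.49915497 -0.10843042 -0.03839966] 0.005854044575244188
top 0.84 [333.3, 230.9, 56.2, 35.1] [ 0.49717097 -0.10815369 -0.04834309] 0.03597471863031387
side 0.88 [337.8, 201.5, 34.9, 28.0] [ 0.49923416 -0.11479408 -0.02132642] 0.040816325694322586fit.py:13: RuntimeWarning: invalid value encountered in cast
  cv2.fillConvexPoly(m,cv2.convexHull((q*256).round().astype(np.int32)),1.,cv2.LINE_8,8); return m
```

View pics/w5.png

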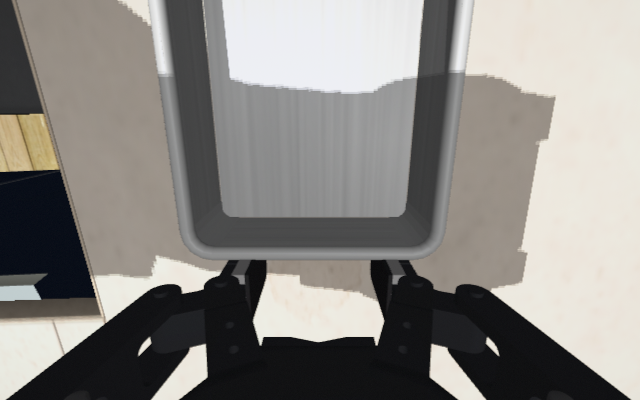

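The tray sits flush and centred on both fingers (end rim columns 180–445). I'll push on with a slight lateral correction.

>>> play_rows([
  {"slide": [0.02, -0.002, 0], "dr": [0, 0, 0]},
  {"slide": [0.045, -0.005, 0], "dr": [0, 0, 0]},
  {"slide": [0.07, -0.008, 0], "dr": [0, 0, 0]},
  {"slide": [0.095, -0.011, 0], "dr": [0, 0, 0]},
  {"slide": [0.12, -0.014, 0], "dr": [0, 0, 0]},
])

```text
t: 11.05
tcp_pos: [0.4913, -0.138, 0.0164]
eef_rot: [-3.141, -0.0, 1.531]
ft_force: [0.7, -1.0, -0.7]
grip_width: 0.0536
gripper_force: 0.6
```

>>> play_rows([
  {"slide": [0.02, -0.002, 0], "dr": [0, 0, 0]},
  {"slide": [0.045, -0.004, 0], "dr": [0, 0, 0]},
  {"slide": [0.065, -0.006, 0], "dr": [0, 0, 0]},
  {"slide": [0.08, -0.006, 0], "dr": [0, 0, 0]},
  {"slide": [0.08, -0.006, 0], "dr": [0, 0, 0]},
])

```text
t: 11.55
tcp_pos: [0.49, -0.0902, 0.0164]
eef_rot: [3.142, -0.0, 1.531]
ft_force: [-0.4, -0.4, 0.3]
grip_width: 0.0533
gripper_force: 0.0
```

```bash
python3 m2.py w6 2>/dev/null;python3 m3.py; python3 - <<'E'
from fit import *
for n in("top",):
    im=save(n,"pics/top6.png")
    K,E,_=cal(n)
    for m in manip.masks_of(n,"prep_board")[:1]: print(m["conf"],m["rect"],*fit([(K,E,m["region"].astype(np.float32))],lambda p:box(p,.2,.3,(.05,.068)),[.503,.325,-.04],[.01,.01,.03]))
a=cv2.imread("pics/top6.png")[200:300,150:400]; a=cv2.resize(a,(800,320),interpolation=cv2.INTER_CUBIC)
b=cv2.imread("pics/w6.png"); b=cv2.resize(b,None,fx=.45,fy=.45); b=cv2.copyMakeBorder(b,0,0,0,800-b.shape[1],cv2.BORDER_CONSTANT)
cv2.imwrite("pics/c6.png",np.vstack([a,b]))
E
```

```text
11.55 [ 0.49001705 -0.09021711  0.01643469] [ 3.14154469e+00 -4.48291165e-04  1.53149205e+00] [-0.36366958 -0.40288764  0.31587682]
tray 0.8 [151.1, 0.0, 323.8, 257.5] [ 0.4929292   0.00953016 -0.04001987] 0.0038342841435223818
pot 0.78 [583.4, 0.4, 53.6, 31.4] [0.64519871 0.04822315 0.06683751] 0.011952191591262817
top 0.98 [295.2, 233.5, 56.8, 36.7] [ 0.49042364  0.01545022 -0.04504401] 0.12978723645210266
side 0.93 [343.4, 212.0, 33.4, 27.0] [ 0.48987175 -0.06413537 -0.0377663 ] 0.30051812529563904
0.93 [164.9, 212.6, 103.5, 70.0] [ 0.50104333  0.32638769 -0.0235713 ] 0.0907415971159935
```

View pics/c6.png

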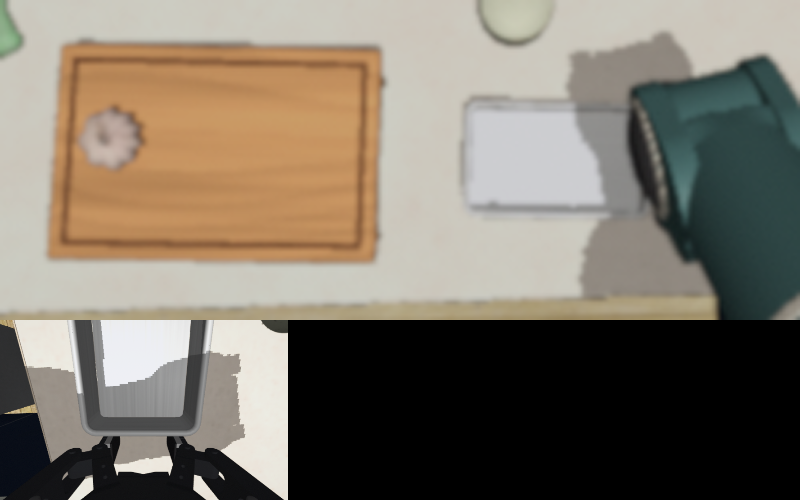

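The tray is square behind the mouth (tray columns 463–640 in the crop, board's open edge at about 381–375). The garlic and pot are undisturbed. Now a check of the line from the board's top corners.

```bash
python3 - <<'E'
from h import *
for x,y in((381,47),(375,262),(63,43),(50,260)): print(atz("top",(150+x/3.2,200+y/3.2),.068).round(4))
print("tray far corners")
for x,y in((464,98),(463,212)): print(atz("top",(150+x/3.2,200+y/3.2),.045).round(4))
E
```

```text
[0.5981 0.1758 0.068 ]
[0.3992 0.1824 0.068 ]
[0.6068 0.4706 0.068 ]
[0.4081 0.4763 0.068 ]
tray far corners
[0.5507 0.0985 0.045 ]
[0.4431 0.1011 0.045 ]
```

>>> play_rows([
  {"slide": [0.02, 0, 0], "dr": [0, 0, 0]},
  {"slide": [0.045, 0, 0], "dr": [0, 0, 0]},
  {"slide": [0.07, 0, 0], "dr": [0, 0, 0]},
  {"slide": [0.095, 0, 0], "dr": [0, 0, 0]},
  {"slide": [0.12, 0, 0], "dr": [0, 0, 0]},
])

```text
t: 12.55
tcp_pos: [0.4926, -0.0186, 0.0163]
eef_rot: [-3.141, -0.0, 1.53]
ft_force: [-0.2, -1.3, -0.6]
grip_width: 0.0536
gripper_force: 0.6
```

>>> play_rows([
  {"slide": [0.02, 0, 0], "dr": [0, 0, 0]},
  {"slide": [0.04, 0, 0], "dr": [0, 0, 0]},
  {"slide": [0.06, 0, 0], "dr": [0, 0, 0]},
  {"slide": [0.08, 0, 0], "dr": [0, 0, 0]},
  {"slide": [0.1, 0, 0], "dr": [0, 0, 0]},
])

```text
t: 13.05
tcp_pos: [0.4953, 0.0411, 0.0164]
eef_rot: [-3.142, 0.0, 1.53]
ft_force: [-0.0, -1.9, -0.4]
grip_width: 0.0531
gripper_force: 0.9
```

```bash
python3 m2.py w7 2>/dev/null
```

```text
13.05 [0.4953064  0.04109683 0.0163816 ] [-3.14150245e+00  3.69226750e-05  1.52956941e+00] [-0.04838501 -1.90820777 -0.43337922]
tray 0.83 [151.4, 0.0, 326.1, 259.0] [ 0.499 -0.177 -0.012] 1.0
pot 0.93 [517.2, 162.5, 121.3, 184.1] [0.64590098 0.04719425 0.06629644] 0.01019374467432499
```

View pics/w7.png

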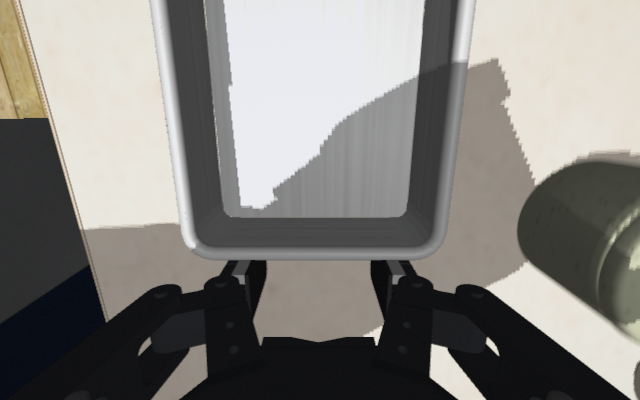

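The tray is centred in the fingers and about 50 mm inside, with low force, and the pot stays clear at right. I'll push on, slower towards the end.

>>> play_rows([
  {"slide": [0.02, 0, 0], "dr": [0, 0, 0]},
  {"slide": [0.04, 0, 0], "dr": [0, 0, 0]},
  {"slide": [0.06, 0, 0], "dr": [0, 0, 0]},
  {"slide": [0.08, 0, 0], "dr": [0, 0, 0]},
  {"slide": [0.1, 0, 0], "dr": [0, 0, 0]},
])

```text
t: 13.75
tcp_pos: [0.4977, 0.1014, 0.0164]
eef_rot: [-3.141, -0.0, 1.53]
ft_force: [0.5, -1.1, -0.3]
grip_width: 0.0532
gripper_force: 0.6
```

>>> play_rows([
  {"slide": [0.01, 0, 0], "dr": [0, 0, 0]},
  {"slide": [0.02, 0, 0], "dr": [0, 0, 0]},
  {"slide": [0.03, 0, 0], "dr": [0, 0, 0]},
  {"slide": [0.04, 0, 0], "dr": [0, 0, 0]},
  {"slide": [0.045, 0, 0], "dr": [0, 0, 0]},
])

```text
t: 14.25
tcp_pos: [0.4989, 0.1277, 0.0164]
eef_rot: [3.141, -0.0, 1.53]
ft_force: [0.3, -3.3, 2.5]
grip_width: 0.0535
gripper_force: 1.9
```

>>> play_rows([
  {"slide": [0.005, 0, 0], "dr": [0, 0, 0]},
  {"slide": [0.01, 0, 0], "dr": [0, 0, 0]},
  {"slide": [0.015, 0, 0], "dr": [0, 0, 0]},
  {"slide": [0.015, 0, 0], "dr": [0, 0, 0]},
])

```text
t: 14.65
tcp_pos: [0.4992, 0.1368, 0.0164]
eef_rot: [3.142, -0.001, 1.53]
ft_force: [1.1, -0.2, -0.6]
grip_width: 0.0532
gripper_force: 0.0
```

>>> play_rows([
  {"slide": [0.005, 0, 0], "dr": [0, 0, 0]},
  {"slide": [0.01, 0, 0], "dr": [0, 0, 0]},
  {"slide": [0.015, 0, 0], "dr": [0, 0, 0]},
])

```text
t: 14.95
tcp_pos: [0.4995, 0.1455, 0.0163]
eef_rot: [-3.141, -0.0, 1.53]
ft_force: [-0.3, -1.6, 0.4]
grip_width: 0.0536
gripper_force: 0.9
```

>>> play_rows([
  {"slide": [0.003, 0, 0], "dr": [0, 0, 0]},
  {"slide": [0.006, 0, 0], "dr": [0, 0, 0]},
  {"slide": [0.009, 0, 0], "dr": [0, 0, 0]},
])

```text
t: 15.25
tcp_pos: [0.4998, 0.1507, 0.0163]
eef_rot: [-3.141, -0.0, 1.53]
ft_force: [-1.2, -0.8, -0.1]
grip_width: 0.0533
gripper_force: 0.6
```

>>> play_rows([
  {"slide": [0.004, 0, 0], "dr": [0, 0, 0]},
  {"slide": [0.008, 0, 0], "dr": [0, 0, 0]},
])

```text
t: 15.45
tcp_pos: [0.4998, 0.1514, 0.0162]
eef_rot: [-3.14, 0.006, 1.527]
ft_force: [-4.3, -36.5, 19.9]
grip_width: 0.0534
gripper_force: 18.3
```

>>> play_rows([
  {"slide": [0.004, 0, 0], "dr": [0, 0, 0]},
  {"slide": [0.008, 0, 0], "dr": [0, 0, 0]},
])

```text
t: 15.65
tcp_pos: [0.4998, 0.1515, 0.0161]
eef_rot: [-3.138, 0.012, 1.525]
ft_force: [-7.7, -63.9, 36.1]
grip_width: 0.0532
gripper_force: 32.4
```

The force rises sharply with no further travel, so the tray is on the stop. I'll back off along the approach line and lift.

>>> play_rows([
  {"slide": [-0.02, 0, 0], "dr": [0, 0, 0]},
  {"slide": [-0.06, 0, 0], "dr": [0, 0, 0]},
  {"slide": [-0.12, 0, 0], "dr": [0, 0, 0]},
  {"slide": [-0.18, 0, 0], "dr": [0, 0, 0]},
  {"slide": [-0.24, 0, 0], "dr": [0, 0, 0]},
])

```text
t: 16.15
tcp_pos: [0.4943, 0.0153, 0.0165]
eef_rot: [3.141, -0.0, 1.53]
ft_force: [0.5, -0.2, -0.8]
grip_width: 0.0532
gripper_force: 0.0
```

>>> play_rows([
  {"slide": [-0.05, 0, -0.08], "dr": [0, 0, 0]},
  {"slide": [-0.1, 0, -0.16], "dr": [0, 0, 0]},
  {"slide": [-0.12, 0, -0.24], "dr": [0, 0, 0]},
  {"slide": [-0.12, 0, -0.32], "dr": [0, 0, 0]},
  {"slide": [-0.12, 0, -0.36], "dr": [0, 0, 0]},
])

```text
t: 16.65
tcp_pos: [0.4919, -0.0561, 0.2358]
eef_rot: [3.139, 0.0, 1.529]
ft_force: [0.1, -0.1, -0.4]
grip_width: 0.0536
gripper_force: 0.0
```

>>> play_rows([
  {"slide": [0, 0, 0], "dr": [0, 0, 0]},
  {"slide": [0, 0, 0], "dr": [0, 0, 0]},
  {"slide": [0, 0, 0], "dr": [0, 0, 0]},
])

```text
t: 16.95
tcp_pos: [0.491, -0.0555, 0.2315]
eef_rot: [-3.14, -0.0, 1.53]
ft_force: [-0.0, -0.3, -0.9]
grip_width: 0.0533
gripper_force: 0.0
```

```bash
python3 m2.py w8 2>/dev/null; python3 - <<'E'
from h import *
save("side","pics/s8.png")
for t in("garlic","mug","jar","pot"):
    for m in manip.masks_of("side",t): print(t,m["conf"],m["rect"])
b=cv2.imread("pics/s8.png")[150:330,220:480]; b=cv2.resize(b,(400,277)); a=cv2.resize(cv2.imread("pics/w8.png"),(400,250)); a=cv2.copyMakeBorder(a,0,27,0,0,cv2.BORDER_CONSTANT)
cv2.imwrite("pics/c8.png",np.hstack([a,b]))
for uv in((200,200),): print(atz("wrist",uv,.045))
E
```

```text
16.95 [ 0.490952   -0.05548479  0.23151625] [-3.14033226e+00 -2.91712467e-04  1.53006486e+00] [-0.02861377 -0.31132689 -0.85030691]
pot 0.8 [417.7, 30.6, 88.6, 80.4] [0.64596018 0.04732097 0.05128183] 0.029856247827410698
garlic 0.53 [351.9, 260.8, 22.1, 18.5]
mug 0.78 [271.5, 201.0, 30.6, 29.4]
jar 0.79 [281.3, 224.9, 17.4, 40.4]
pot 0.8 [308.3, 218.8, 15.6, 24.0]
pot 0.62 [326.9, 181.0, 19.2, 16.7]
[ 0.35570642 -0.07623953  0.045     ]
```

View pics/c8.png

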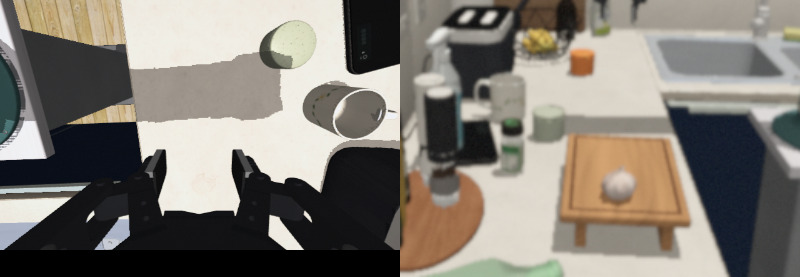

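The side view shows the garlic, mug, jar and orange pot in place and the pot upright by the wall, with the tray under the board. I've used all ten views, so I'll check how far the tray stands proud numerically.

```bash
python3 - <<'E'
from h import *
im=manip.snapshot("top")
for m in manip.masks_of("top","tray"):
    ys,xs=np.nonzero(m["region"]); print(m["conf"],m["rect"]); r=m["rect"]
    for v in(r[1],r[1]+r[3]): print(atz("top",(r[0]+r[2],v),.045).round(4))
for r in(238,246,254,262): print(r,[tuple(int(v) for v in im[r,c]) for c in range(262,284,2)])
print(proj("top",[[.4979,.1615,.045],[.497,.1405+.022,.045]]))
E
```

```text
0.6 [269.6, 231.1, 5.3, 37.7]
[0.5504 0.1597 0.045 ]
[0.4368 0.1606 0.045 ]
238 [(175, 129, 84), (170, 124, 80), (199, 152, 100), (175, 146, 128), (199, 199, 202), (195, 195, 197), (180, 179, 175), (200, 198, 187), (204, 201, 191), (204, 201, 191), (204, 202, 191)]
246 [(162, 115, 74), (177, 129, 84), (195, 145, 96), (176, 155, 145), (197, 197, 200), (170, 170, 170), (176, 175, 169), (202, 200, 189), (204, 201, 191), (204, 200, 190), (204, 199, 189)]
254 [(146, 100, 65), (184, 134, 88), (189, 139, 92), (178, 167, 165), (201, 202, 205), (184, 184, 186), (179, 178, 171), (204, 202, 191), (204, 201, 190), (204, 200, 190), (204, 200, 189)]
262 [(148, 103, 66), (194, 144, 94), (188, 140, 93), (159, 151, 147), (174, 174, 175), (175, 174, 173), (180, 177, 169), (203, 199, 188), (204, 197, 187), (203, 197, 187), (204, 200, 190)]
[[274.43925294 248.40603521]
 [274.11023285 248.71120895]]
```

The tray's end is at y ≈ 0.160, square to the board and about 15 mm proud of its edge (0.175), so it is home.

```bash
python3 -c "
from bench import manip; print(manip.hand_in())"
```

```text
the job is handed in; nothing more can be done
None
```

I slid the pot about 13 cm towards the wall, pushed the tray home against the stop (its end about 15 mm proud of the board), and handed the job in at about 17 s; the hand-in returned no verdict.

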